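# Raise the reference probe for an axial check of the dry-block calibrator

## Robot

A 7-joint arm with a two-finger parallel gripper is mounted at the origin on a cart in front of the work surface, level with it; the furniture and walls round the work are solid. World frame = base frame: x ahead of the robot, y to its left, z up, the work surface at z = 0. Lengths are in m, angles in rad, forces in N, time in s.
With the tool pointing down it reaches from about 0.425 to 0.875 m from the base axis. Payload 4.7 kg.
Tool frame: the origin (TCP) lies midway between the tips of the shut fingers; the grasp point (between the pads) lies 19 mm behind it; z points along the fingers, y is the line along which they close (so a half turn about z gives the same grasp; the last joint's range is limited). The gripper opens to 85 mm and grips with 20 to 120 N. Pads are 22 mm wide; open, the fingers measure 114 mm over their backs; the gripper's body (76 mm by 85 mm) begins 54 mm behind the grasp point. The pads swing forward as they close: fully open they stand 13 mm farther back than shut.
Start: joints at [-1.294, 0.321, -0.07, 1.45, 0.023, 1.371, -0.057], TCP at [0.169, 0.628, 0.231] pointing down, gripper open.
Joint ranges: [-2.86, 2.86], [-0.3, 2.09], [-1.38, 1.24], [0.06, 2.45], [-1.56, 4.7], [0.09, 2.05], [-2.69, 2.69]. Speed limits (rad/s): [2.57, 2.57, 3.14, 3.14, 3.14, 3.14, 3.14].

## Interface

Orientations are given as a 3x3 rotation matrix whose columns are the frame's x, y, z axes.
In Python, from cell import manip, read_camera gives the robot as it stands.
- The arm moves only by the tool apply_moves, never from a script. Its argument "plan" is a list of rows, each an object of numbers: "claw": the gripper command: -1 is shut, 1 is fully open, values between are in proportion; "tx", "ty", "tz": the shift along the world's x, y, z in mm; "wx", "wy", "wz": the turn, a rotation vector about the world's x, y, z in degrees. In form: [{"claw": .., "tx": .., "ty": .., "tz": .., "wx": .., "wy": .., "wz": ..}, ...]. A call has 1 to 12 rows; each row is the pose to reach, as a shift and turn from the pose commanded when the call began; what a row does not reach only later rows make up. A row lasts 1/12 s, in which the tool goes at most 41.7 mm and 7.16 degrees, less where a joint would pass 70% of its speed; a pose out of reach is approached as far as the arm can. A call with a gripper value outside its range is refused whole. The fingers move at their own pace and stop on an object; the grip force is fixed at half the most. Time passes only in rows, so rows that repeat a pose let the fingers close. It gives the time, the measured TCP pose, the force, the opening and the grip force at its end, in the units of the state.
- manip.get_obs(): the state, without advancing time (a new reading comes with each control period).
- read_camera(name): name is "scene" or "top" or "wrist"; returns a dict with "image" (480x640x3 uint8, red, green, blue), "intrinsics" (3x3 intrinsics, pixels), "extrinsics" (4x4, takes a point from world to camera coordinates); the wrist camera has in their place "tool_from_camera" (4x4, takes a point from camera to tool coordinates, whose origin is the TCP and whose axes are the flange's). Camera axes: x right, y up, looking along -z (the intrinsics and any distortion apply to the point x, -y, -z); pixel columns grow to the right and rows downward; lengths in m; the calibration is good to about 2 mm. The wrist camera is an equidistant fisheye: a pixel r from the principal point sees the ray r / f radians off the axis. A picture is of the moment at which its call begins: read the wrist's pose just before it. There is no depth.
- manip.finish_job(): hands the job in; it is judged then, once.
The state is a dict: "t": time; "joints": joint angles; "joint_velocities": joint speeds; "joint_efforts": joint torques, N m; "position": TCP position; "ee_rot": TCP orientation; "ft_force": force on the tool from outside, world axes, zero at the start; "wrist_torque": the same for the moment, N m; "width": finger opening in m; "finger_force": force on a finger pad.
Only numpy, scipy, OpenCV 4.12 (cv2) and the standard library are available. Lean on these libraries where they do the work, as an engineer would, in place of code of your own. Each camera call takes 0.05 s, during which the arm holds its last target. There are 200 camera calls.

## Task

For the axial check of the dry-block calibrator, take the probe with the blue handle, snap it out of its collar and draw it straight up, in line with its well and without forcing it sideways, until the whole yellow band on its stem has come out above the collar while the red band is still wholly inside. The red band must not come out at any time, and the orange-handled probe must stay snapped home. Finish while still holding the blue probe still at that height, in line with its well: do not let go, as it would slide back down.

Things in the scene. Friction and masses are not known exactly. Their poses are not given: they have to be found in the camera images.
- calibrator: dry-block calibrator, fixed: bare aluminium block 80 x 160 mm, top at z = 102 mm, in a white housing 88 mm high (x -73 to +51, y +-85 mm) with screen, keys and knob at its front (-x). Origin on the worktop under the block's centre; z up; y along the line of its two vertical wells, at y = +45 and -45 mm, x = 0. A steel collar 38 mm across tops each well; two brass screws stick out of it at +x and -x, to 24 mm from its axis
- mouth_left (a point): centre of the top rim of the collar of the well at y = +45 mm, 116 mm above the worktop. In the collar (25 mm bore, 14 mm deep) two sprung balls snap into a groove in the probe's neck; below it the snug guiding bore is 17.4 mm wide, 82 mm deep, closed at the bottom
- mouth_right (a point): the same for the well at y = -45 mm
- blue_probe: wireless probe with a BLUE handle, loose, 0.2 kg, snapped home in either well. Origin on its axis at the underside of its black flange (36 mm across, 5 mm thick), which rests on the collar's rim when home; z up along the handle. A pull of about 10 N snaps it out within the first 8 mm; then it runs freely and drops back if let go. Drawn out 36 mm the yellow band is just clear, 52 mm the red one begins to show
- blue_probe_grip (a point): on the axis of the blue handle, 35 mm above the flange's underside: the height to grip. The handle is a round upright cylinder 26 mm across, from 5 to 63 mm above the flange's underside, free above, to be gripped from above
- blue_probe_yellow (a point): lower edge of the yellow band (10 mm wide) on the blue probe's stem, 36 mm below the flange's underside. Hidden in the well at first. The neck is 22 mm across and 14 mm long, the stem below it 16 mm across
- blue_probe_red (a point): upper edge of the red band (10 mm wide), 52 mm below the flange's underside. Hidden in the well, and stays there
- blue_probe_tip (a point): lower end of the blue probe's stem, 92 mm below the flange's underside
- stereo_microscope: tall stereo microscope, fixed, at the left of the worktop between the arm's starting place and the calibrator: its base covers x 0.30 to 0.71, y 0.32 to 0.56 m, 30 mm high, and its head overhangs this, up to 0.52 m high. Keep the arm clear of it: pass in front (nearer the robot)
- orange_probe: the same kind of probe with an ORANGE handle, snapped home in the other well; leave it there
There are look-alikes about, which are no part of the job. Leave any green look-alike of the blue_probe alone.

How it is judged:
On the way, in this order (a step that is already met when the one before it is completed fails the run):
1. the blue probe, held in the fingers, has snapped out of its collar (z of blue_probe in the frame of calibrator above 0.124 m and contact force between the fingers and blue_probe above 2 N and (horizontal distance between blue_probe_tip and mouth_left below 0.006 m or horizontal distance between blue_probe_tip and mouth_right below 0.006 m)), for 0.05 s.
2. held in the fingers, it is drawn out until the yellow band is clear of the collar and the red band is still inside (z of blue_probe in the frame of calibrator between 0.152 and 0.168 m and contact force between the fingers and blue_probe above 2 N and (horizontal distance between blue_probe_tip and mouth_left below 0.006 m or horizontal distance between blue_probe_tip and mouth_right below 0.006 m)), for 0.2 s.
At the end, for the whole second after the job is handed in: the blue probe is held still in the fingers, drawn 36 to 52 mm out of its well (yellow band wholly out, red band wholly in), its stem still in the well and within 0.035 rad of its axis, pressing on the calibrator with less than 12 N; the orange probe is home (raised less than 3 mm) (all of step 2 and angle between the z axis of blue_probe and the z axis of calibrator, either way round below 0.035 rad and linear speed of blue_probe below 0.01 m/s and contact force between blue_probe and calibrator below 12 N and z of orange_probe in the frame of calibrator below 0.119 m); the arm keeps its last pose, push and grip.
It fails at once if the red band comes out of the collar (probe drawn out by more than 54 mm) (z of blue_probe in the frame of calibrator above 0.17 m).
It fails at once if the blue probe is forced against its well with more than 35 N (contact force between blue_probe and calibrator above 35 N).
It fails at once if the orange probe is drawn out of its collar (raised more than 4 mm) (z of orange_probe in the frame of calibrator above 0.12 m).
It also fails if it takes over 35 s, if anything falls off the work surface, if the arm or the gripper's body presses on something with over 40 N, if the wrist force passes 120 N, or if a joint passes its speed limit or range.

## Working session

There is one attempt and no reset: what is moved stays moved. The work goes in short steps, Python scripts to look and compute and a tool call to move; the robot and the scene stay as the last step left them, time stands still between calls to the robot, and variables do not carry over. Pictures are saved under pics/ and viewed, at most 10 in all, crops included, and the job is handed in when it is done.

Besides the shell and the picture viewer there is one more tool, called as name(argument=value, ...), one argument or row to a line, values as JSON. apply_moves: Moves the arm, as the interface text tells. Its arguments: {"type":"object","properties":{"plan":{"type":"array","items":{"type":"object","properties":{"claw":{"type":"number"},"tx":{"type":"number"},"ty":{"type":"number"},"tz":{"type":"number"},"wx":{"type":"number"},"wy":{"type":"number"},"wz":{"type":"number"}}}}},"required":["plan"]}

```bash
mkdir -p pics
cat > h.py <<'E'
import numpy as np, cv2
from cell import manip, read_camera
def save(n,im): cv2.imwrite(f'pics/{n}.png',im[...,::-1])
E
python3 - <<'E'
from h import *
np.set_printoptions(precision=4,suppress=True)
o=manip.get_obs();print(o['position'],o['ee_rot'],o['t'],o['width'])
import pickle
d={n:read_camera(n) for n in('scene','top')}
pickle.dump(d,open('c.pkl','wb'))
for n in d: save(n+'0',d[n]['image']);print(n,d[n]['intrinsics'],d[n]['extrinsics'])
E
```

```text
[0.1688 0.6272 0.2302] [[-0.9657  0.2597 -0.0004]
 [ 0.2597  0.9657 -0.0018]
 [-0.0001 -0.0019 -1.    ]] 0.0 0.08530158539280695
scene [[485.7296   0.     325.4351]
 [  0.     485.7296 240.711 ]
 [  0.       0.       1.    ]] [[ 0.862  -0.5069 -0.0073 -0.4568]
 [ 0.2206  0.362   0.9057 -0.2401]
 [-0.4564 -0.7823  0.4239 -0.8969]
 [ 0.      0.      0.      1.    ]]
top [[480.203    0.     320.16  ]
 [  0.     480.203  243.6377]
 [  0.       0.       1.    ]] [[-0.092  -0.9958  0.0026  0.1116]
 [ 0.974  -0.0895  0.2081 -0.5428]
 [-0.2069  0.0216  0.9781 -1.0916]
 [ 0.      0.      0.      1.    ]]
```

View pics/scene0.png

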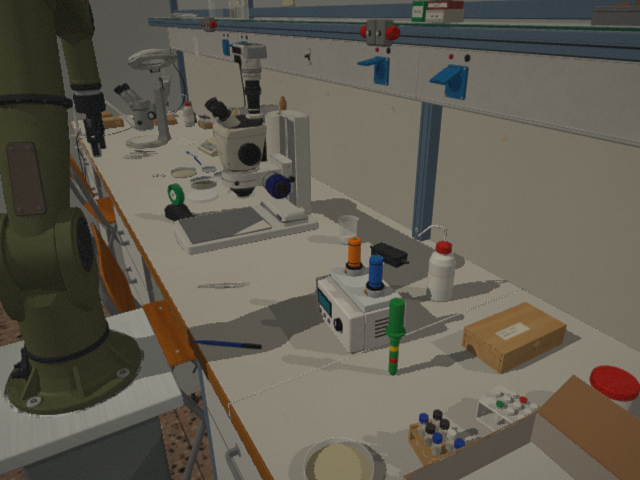

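View pics/top0.png

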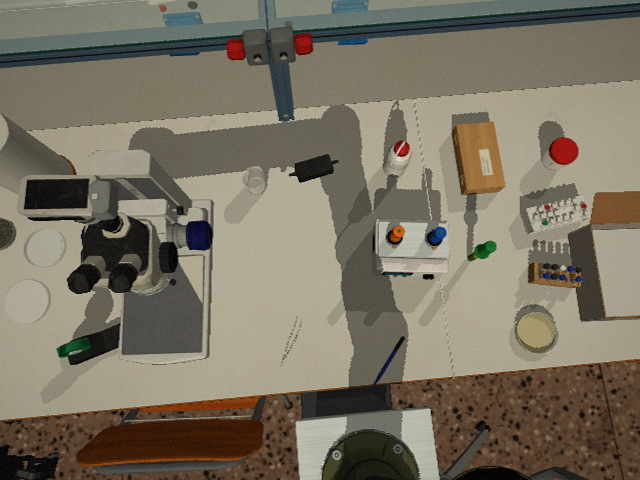

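Candidates: the blue handle is at scene (376,270) and top (437,236). The orange one is at scene (354,252), and a green look-alike stands outside the calibrator at scene (397,318). The blue-handled probe in the calibrator fits the description. Next I'll triangulate it and confirm with a crop.

```bash
cat >> h.py <<'E'
def mask(im,col,box):
    hsv=cv2.cvtColor(im,cv2.COLOR_RGB2HSV); lo,hi={'b':((100,120,40),(125,255,255)),'o':((5,150,60),(20,255,255))}[col]
    m=cv2.inRange(hsv,lo,hi); z=np.zeros_like(m); x0,y0,x1,y1=box; z[y0:y1,x0:x1]=m[y0:y1,x0:x1]
    n,l,s,c=cv2.connectedComponentsWithStats(z); k=1+np.argmax(s[1:,4]); return l==k,s[k],c[k]
def proj(d,p):
    c=np.atleast_2d(p)@d['extrinsics'][:3,:3].T+d['extrinsics'][:3,3]; c=c*[1,-1,-1]
    u=c@d['intrinsics'].T; return u[:,:2]/u[:,2:]
def cyl(p,r=.013,z0=-.030,z1=.028):  # handle about its grip point
    a=np.linspace(0,2*np.pi,40)
    return np.vstack([np.c_[p[0]+r*np.cos(a),p[1]+r*np.sin(a),0*a+p[2]+z] for z in(z0,z1)])
def sil(d,p):
    h=cv2.convexHull((proj(d,cyl(p))).astype(np.float32))
    M=cv2.moments(h); x,y=h[:,0].min(0),h[:,0].max(0)
    return np.array([M['m10']/M['m00'],M['m01']/M['m00']]),np.r_[x,y]
E
python3 - <<'E'
from h import *; import pickle
from scipy.optimize import least_squares
np.set_printoptions(precision=4,suppress=True)
d=pickle.load(open('c.pkl','rb'))
B={'b':((360,245,395,295),(420,215,455,255)),'o':((340,230,366,275),(380,215,412,255))}
P={}
for c in 'bo':
    ms=[mask(d[n]['image'],c,b) for n,b in zip(('scene','top'),B[c])]
    f=lambda p:np.concatenate([sil(d[n],p)[0]-m[2] for n,m in zip(('scene','top'),ms)])
    s=least_squares(f,[.65,-.1,.15]);P[c]=s.x;print(c,s.x,'res',s.fun)
    for n,m in zip(('scene','top'),ms):print(n,m[1],m[2],'model box',sil(d[n],s.x)[1])
v=P['o']-P['b'];print('o-b',v,np.linalg.norm(v[:2]),'heading',np.degrees(np.arctan2(v[1],v[0])), 'reach',np.hypot(*P['b'][:2]))
a=cv2.resize(d['scene']['image'][220:390,300:430],None,fx=3,fy=3,interpolation=2)
b=cv2.resize(d['top']['image'][200:300,360:510],None,fx=2.6,fy=2.6,interpolation=2)
o=np.zeros((510,780,3),np.uint8);o[:510,:390]=a;o[:260,390:780]=b;save('crop',o)
E
```

```text
b [ 0.5259 -0.1951  0.1519] res [ 0.0296 -0.0236 -0.0266  0.0393]
scene [368 255  15  33 392] [375.1607 271.2806] model box [367.8367 254.6191 382.7214 288.1174]
top [430 227  16  17 169] [437.5444 235.0651] model box [428.417  226.4028 446.5917 243.8366]
o [ 0.5372 -0.1058  0.1518] res [ 0.1735 -0.0635 -0.0585  0.2077]
scene [348 237  13  30 328] [353.9085 252.064 ] model box [347.5564 236.5991 360.7589 267.5934]
top [390 225  15  17 164] [396.6098 233.5183] model box [388.5947 225.0235 404.5537 242.5153]
o-b [ 0.0113  0.0893 -0.0001] 0.09000230624591121 heading 82.8020823348188 reach 0.5609012888475996
```

View pics/crop.png

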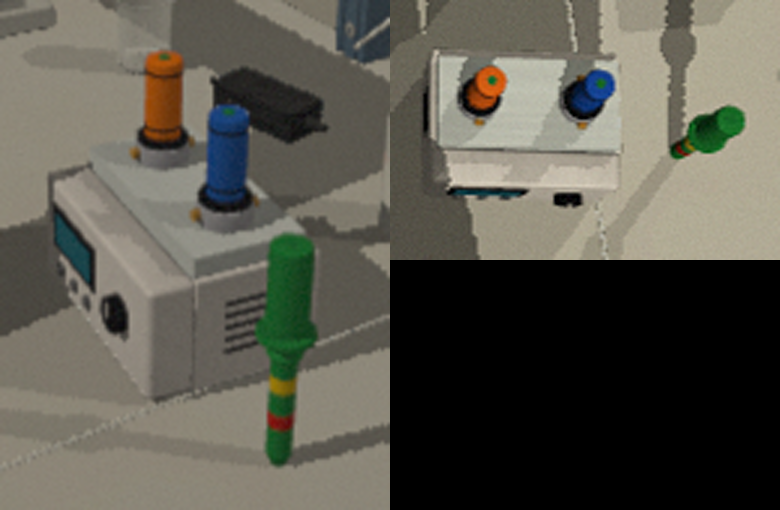

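The crop shows the blue handle with its black flange and collar, seated in the right-hand well of the calibrator, and the orange one in the left well. The green probe stands outside on the worktop. The checks fit: spacing is 90.0 mm (expected 90), grip height is 0.1519 m (expected 0.151) and reach is 0.56 m. Calibrator yaw is −7.2°. I'll start moving in front of the microscope.

apply_moves(
  plan=[
    {"claw": 1,"tx": 0,"ty": -36,"tz": 10,"wz": -1},
    {"claw": 1,"tx": 0,"ty": -72,"tz": 20,"wz": -2},
    {"claw": 1,"tx": 0,"ty": -108,"tz": 30,"wz": -3},
    {"claw": 1,"tx": 0,"ty": -144,"tz": 40,"wz": -4},
    {"claw": 1,"tx": 0,"ty": -180,"tz": 40,"wz": -6},
    {"claw": 1,"tx": 22,"ty": -205,"tz": 40,"wz": -10},
    {"claw": 1,"tx": 44,"ty": -230,"tz": 40,"wz": -14},
    {"claw": 1,"tx": 67,"ty": -254,"tz": 40,"wz": -18},
    {"claw": 1,"tx": 90,"ty": -278,"tz": 40,"wz": -22},
    {"claw": 1,"tx": 120,"ty": -310,"tz": 40,"wz": -28},
    {"claw": 1,"tx": 150,"ty": -344,"tz": 40,"wz": -33},
    {"claw": 1,"tx": 181,"ty": -377,"tz": 40,"wz": -38},
  ],
)

```text
$.plan[0]: bad value
```

apply_moves(
  plan=[
    {"claw": 1,"tx": 0,"ty": -36,"tz": 10,"wx": 0,"wy": 0,"wz": -1},
    {"claw": 1,"tx": 0,"ty": -72,"tz": 20,"wx": 0,"wy": 0,"wz": -2},
    {"claw": 1,"tx": 0,"ty": -108,"tz": 30,"wx": 0,"wy": 0,"wz": -3},
    {"claw": 1,"tx": 0,"ty": -144,"tz": 40,"wx": 0,"wy": 0,"wz": -4},
    {"claw": 1,"tx": 0,"ty": -180,"tz": 40,"wx": 0,"wy": 0,"wz": -6},
    {"claw": 1,"tx": 22,"ty": -205,"tz": 40,"wx": 0,"wy": 0,"wz": -10},
    {"claw": 1,"tx": 44,"ty": -230,"tz": 40,"wx": 0,"wy": 0,"wz": -14},
    {"claw": 1,"tx": 67,"ty": -254,"tz": 40,"wx": 0,"wy": 0,"wz": -18},
    {"claw": 1,"tx": 90,"ty": -278,"tz": 40,"wx": 0,"wy": 0,"wz": -22},
    {"claw": 1,"tx": 120,"ty": -310,"tz": 40,"wx": 0,"wy": 0,"wz": -28},
    {"claw": 1,"tx": 150,"ty": -344,"tz": 40,"wx": 0,"wy": 0,"wz": -33},
    {"claw": 1,"tx": 181,"ty": -377,"tz": 40,"wx": 0,"wy": 0,"wz": -38},
  ],
)

```text
t: 1.1
position: [0.3441, 0.2558, 0.2712]
ee_rot: [[-0.598, 0.802, -0.0], [0.802, 0.598, 0.0], [0.0, 0.0, -1.0]]
ft_force: [-0.3, 0.0, 0.3]
width: 0.0853
finger_force: 0.0
```

apply_moves(
  plan=[
    {"claw": 1,"tx": 20,"ty": -33,"tz": 0,"wx": 0,"wy": 0,"wz": -5},
    {"claw": 1,"tx": 40,"ty": -66,"tz": 0,"wx": 0,"wy": 0,"wz": -10},
    {"claw": 1,"tx": 60,"ty": -98,"tz": 0,"wx": 0,"wy": 0,"wz": -15},
    {"claw": 1,"tx": 80,"ty": -130,"tz": 0,"wx": 0,"wy": 0,"wz": -20},
    {"claw": 1,"tx": 92,"ty": -169,"tz": 0,"wx": 0,"wy": 0,"wz": -24},
    {"claw": 1,"tx": 104,"ty": -209,"tz": 0,"wx": 0,"wy": 0,"wz": -28},
    {"claw": 1,"tx": 116,"ty": -248,"tz": 0,"wx": 0,"wy": 0,"wz": -32},
    {"claw": 1,"tx": 128,"ty": -288,"tz": 0,"wx": 0,"wy": 0,"wz": -36},
    {"claw": 1,"tx": 140,"ty": -327,"tz": 0,"wx": 0,"wy": 0,"wz": -40},
    {"claw": 1,"tx": 152,"ty": -366,"tz": 0,"wx": 0,"wy": 0,"wz": -43},
    {"claw": 1,"tx": 164,"ty": -406,"tz": 0,"wx": 0,"wy": 0,"wz": -44},
    {"claw": 1,"tx": 176,"ty": -445,"tz": 0,"wx": 0,"wy": 0,"wz": -44},
  ],
)

```text
t: 2.1
position: [0.5194, -0.1893, 0.2715]
ee_rot: [[0.123, 0.992, 0.001], [0.992, -0.123, 0.0], [0.001, 0.001, -1.0]]
ft_force: [1.4, -0.6, -0.4]
width: 0.0851
finger_force: 0.0
```

Run:
```python
from h import *; import pickle
np.set_printoptions(precision=4,suppress=True)
for i in range(3): read_camera('wrist')
o=manip.get_obs();w=read_camera('wrist')
pickle.dump((o,w),open('w1.pkl','wb'));save('w1',w['image'])
print(o['t'],o['position'],o['ee_rot'],o['ft_force'],o['joints']);print(w['intrinsics'],w['tool_from_camera'])
```

```text
2.25 [ 0.5186 -0.1912  0.2706] [[ 0.1299  0.9915 -0.0022]
 [ 0.9915 -0.1299 -0.0028]
 [-0.003  -0.0018 -1.    ]] [-0.3384  0.3623 -0.5351] [-0.4628  0.1129  0.836   1.6613 -0.0814  1.406   0.2532]
[[371.6483   0.     317.3119]
 [  0.     371.6483 246.1011]
 [  0.       0.       1.    ]] [[ 0.0001  0.9657  0.2596  0.0656]
 [ 1.     -0.0002  0.0003 -0.0005]
 [ 0.0004  0.2596 -0.9657 -0.142 ]
 [ 0.      0.      0.      1.    ]]
```

View pics/w1.png

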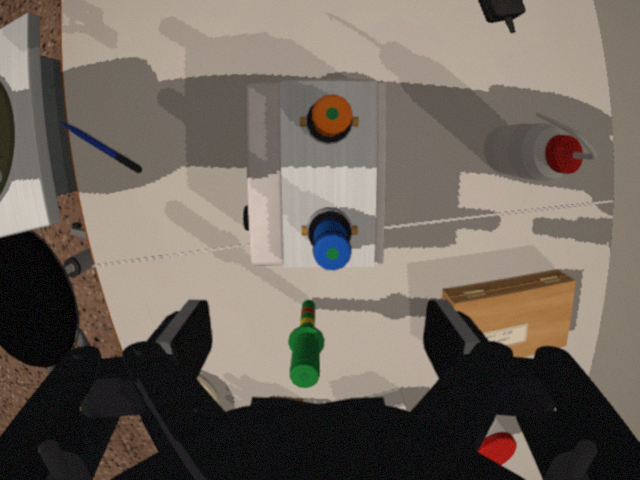

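The wrist view shows the blue handle at (331,245), with the green dot at its top centre at (333,254). The orange probe is at (330,118). I'll refine from the wrist view using both dots.

```bash
cat >> h.py <<'E'
def wray(o,w,px):
    K=w['intrinsics'];q=(np.asarray(px)-K[:2,2])/K[0,0];r=np.hypot(*q);s=np.sin(r)/r if r>1e-9 else 1
    c=np.array([q[0]*s,-q[1]*s,-np.cos(r)]);T=w['tool_from_camera'];R=np.array(o['ee_rot'])
    return R@T[:3,3]+np.array(o['position']),R@T[:3,:3]@c
def atz(o,w,px,z):
    c,d=wray(o,w,px);return c+d*(z-c[2])/d[2]
def wproj(o,w,P):
    T=w['tool_from_camera'];R=np.array(o['ee_rot']);p=(np.atleast_2d(P)-o['position'])@R;c=(p-T[:3,3])@T[:3,:3]*[1,-1,-1]
    r=np.arctan2(np.hypot(c[:,0],c[:,1]),c[:,2]);n=np.hypot(c[:,0],c[:,1]);return w['intrinsics'][:2,2]+w['intrinsics'][0,0]*(c[:,:2]/n[:,None])*r[:,None]
def dot(im,c,rad=12):
    hsv=cv2.cvtColor(im,cv2.COLOR_RGB2HSV);m=cv2.inRange(hsv,(45,90,30),(85,255,255));z=np.zeros_like(m);cv2.circle(z,c,rad,255,-1);m&=z
    M=cv2.moments(m,True);return (M['m10']/M['m00'],M['m01']/M['m00'],M['m00'])
E
python3 - <<'E'
from h import *; import pickle
np.set_printoptions(precision=4,suppress=True)
o,w=pickle.load(open('w1.pkl','rb'));im=w['image']
b=dot(im,(333,254));r=dot(im,(332,114));print(b,r)
B=atz(o,w,b[:2],.179);O=atz(o,w,r[:2],.179);print(B,O,O-B,np.linalg.norm(O-B),np.degrees(np.arctan2(*(O-B)[1::-1])))
for c,box in(('b',(300,205,360,275)),('o',(300,85,360,150))):
    m=mask(im,c,box);print(c,m[1],m[2])
    from scipy.optimize import least_squares
    f=lambda p:(lambda M:np.array([M['m10']/M['m00'],M['m01']/M['m00']]))(cv2.moments(cv2.convexHull(wproj(o,w,cyl([*p,.151])).astype(np.float32))))-m[2]
    s=least_squares(f,[.526,-.19]);print('sil',s.x,s.cost)
E
```

```text
(331.979797979798, 253.26262626262627, 99.0) (331.8556701030928, 113.16494845360825, 97.0)
[ 0.5271 -0.1947  0.179 ] [ 0.5381 -0.1054  0.179 ] [0.0111 0.0893 0.    ] 0.08994448790572802 82.94124596637103
b [ 312  219   39   51 1417] [330.5942 243.4651]
sil [ 0.527  -0.1932] 1.587632370955548e-12
o [ 312   95   46   42 1217] [331.9918 115.4421]
sil [ 0.5384 -0.1062] 5.300115047592464e-14
```

apply_moves(
  plan=[
    {"claw": 1,"tx": 0,"ty": 0,"tz": -20,"wx": 0,"wy": 0,"wz": 0},
    {"claw": 1,"tx": 0,"ty": 0,"tz": -40,"wx": 0,"wy": 0,"wz": 0},
    {"claw": 1,"tx": 0,"ty": 0,"tz": -60,"wx": 0,"wy": 0,"wz": 0},
    {"claw": 1,"tx": 0,"ty": 0,"tz": -60,"wx": 0,"wy": 0,"wz": 0},
    {"claw": 1,"tx": 0,"ty": 0,"tz": -60,"wx": 0,"wy": 0,"wz": 0},
  ],
)

```text
t: 2.72
position: [0.5189, -0.1852, 0.2108]
ee_rot: [[0.12, 0.993, -0.002], [0.993, -0.12, 0.001], [0.001, -0.002, -1.0]]
ft_force: [-0.1, 0.2, 0.0]
width: 0.0854
finger_force: 0.0
```

```bash
cat > look.py <<'E'
from h import *; import sys
np.set_printoptions(precision=4,suppress=True)
for i in range(2): read_camera('wrist')
o=manip.get_obs();w=read_camera('wrist');im=w['image'];save(sys.argv[1],im)
R=np.array(o['ee_rot']);p=np.array(o['position'])
print('t',o['t'],p,'yaw',np.degrees(np.arctan2(R[1,1],R[0,1])),'z',R[:,2],'F',o['ft_force'],o['width'],o['finger_force'])
for P in ([.527,-.1948,.179],[.538,-.1055,.179]):
    u=wproj(o,w,P)[0];
    try: d=dot(im,tuple(int(v) for v in u),20);B=atz(o,w,d[:2],.179);print('pred',u,'dot',d,'at',B[:2],'from TCP along y,x tool',((B-p)@R)[1::-1]*1e3)
    except Exception as e: print('none',u,e)
E
python3 look.py w2
```

```text
t 2.8167 [ 0.5201 -0.1865  0.2126] yaw -6.959955841235698 z [ 0.0018  0.0004 -1.    ] F [0.7947 0.1177 0.2419] 0.0853688306523269 0.0
pred [333.5797 294.9259] dot (333.91975308641975, 294.5432098765432, 162.0) at [ 0.5272 -0.1946] from TCP along y,x tool [ 7.9532 -7.2221]
pred [335.4101 112.8868] dot (335.76666666666665, 112.70555555555555, 180.0) at [ 0.5382 -0.1054] from TCP along y,x tool [ 8.0466 82.63  ]
```

apply_moves(
  plan=[
    {"claw": 1,"tx": 7,"ty": -8,"tz": 0,"wx": 0,"wy": 0,"wz": 0},
    {"claw": 1,"tx": 7,"ty": -8,"tz": 0,"wx": 0,"wy": 0,"wz": 0},
    {"claw": 1,"tx": 7,"ty": -8,"tz": -10,"wx": 0,"wy": 0,"wz": 0},
    {"claw": 1,"tx": 7,"ty": -8,"tz": -10,"wx": 0,"wy": 0,"wz": 0},
  ],
)

```text
t: 3.2
position: [0.5257, -0.1948, 0.2001]
ee_rot: [[0.123, 0.992, -0.002], [0.992, -0.123, 0.001], [0.0, -0.002, -1.0]]
ft_force: [-1.4, 0.7, -0.5]
width: 0.0858
finger_force: 0.0
```

```bash
python3 look.py w3; python3 look.py w4
```

```text
t 3.3 [ 0.5259 -0.1949  0.2008] yaw -7.048411447567491 z [-0.0011  0.0005 -1.    ] F [-0.0617 -0.205  -0.3774] 0.08500098012591965 0.0
pred [320.7908 289.6257] dot (321.21465968586386, 289.16230366492147, 191.0) at [ 0.5272 -0.1946] from TCP along y,x tool [1.3275 0.4472]
pred [321.049   93.1694] dot (321.4904761904762, 92.75238095238095, 210.0) at [ 0.5382 -0.1053] from TCP along y,x tool [ 1.278  90.3741]
t 3.45 [ 0.5264 -0.1952  0.2014] yaw -7.048594751106302 z [ 0.0002  0.0001 -1.    ] F [0.0482 0.453  0.3511] 0.08551303318148708 0.0
pred [319.5785 288.6542] dot (320.1189189189189, 288.2432432432432, 185.0) at [ 0.5273 -0.1946] from TCP along y,x tool [0.8115 0.6759]
pred [319.7218  92.7975] dot (320.4123222748815, 92.53554502369668, 211.0) at [ 0.5383 -0.1054] from TCP along y,x tool [ 0.8145 90.5599]
```

apply_moves(
  plan=[
    {"claw": 1,"tx": 1,"ty": 0,"tz": -15,"wx": 0,"wy": 0,"wz": 0},
    {"claw": 1,"tx": 1,"ty": 0,"tz": -30,"wx": 0,"wy": 0,"wz": 0},
    {"claw": 1,"tx": 1,"ty": 0,"tz": -45,"wx": 0,"wy": 0,"wz": 0},
    {"claw": 1,"tx": 1,"ty": 0,"tz": -60,"wx": 0,"wy": 0,"wz": 0},
    {"claw": 0.0,"tx": 1,"ty": 0,"tz": -71,"wx": 0,"wy": 0,"wz": 0},
    {"claw": -0.25,"tx": 1,"ty": 0,"tz": -71,"wx": 0,"wy": 0,"wz": 0},
    {"claw": -0.25,"tx": 1,"ty": 0,"tz": -71,"wx": 0,"wy": 0,"wz": 0},
    {"claw": -0.25,"tx": 1,"ty": 0,"tz": -71,"wx": 0,"wy": 0,"wz": 0},
    {"claw": -0.25,"tx": 1,"ty": 0,"tz": -71,"wx": 0,"wy": 0,"wz": 0},
  ],
)

```text
t: 4.25
position: [0.5282, -0.1957, 0.1314]
ee_rot: [[0.123, 0.992, 0.002], [0.992, -0.123, -0.0], [-0.0, 0.002, -1.0]]
ft_force: [-0.2, -1.5, 0.7]
width: 0.0319
finger_force: 0.0
```

```bash
python3 look.py w5
python3 - <<'E'
from h import *
a=cv2.imread('pics/w5.png')[150:450,120:520];cv2.imwrite('pics/w5c.png',cv2.resize(a,None,fx=2,fy=2,interpolation=2))
E
```

```text
t 4.35 [ 0.528  -0.1956  0.1312] yaw -7.055952046262466 z [ 0.0016 -0.0002 -1.    ] F [ 0.5441  0.2479 -1.0727] 0.03176822176340168 0.0
pred [315.6793 372.7986] dot (316.3710407239819, 371.97285067873304, 442.0) at [ 0.5272 -0.1945] from TCP along y,x tool [-0.7779  0.9533]
pred [315.1854  52.0734] dot (316.0734632683658, 51.73913043478261, 667.0) at [ 0.5382 -0.1054] from TCP along y,x tool [-0.8175 90.7102]
```

View pics/w5c.png

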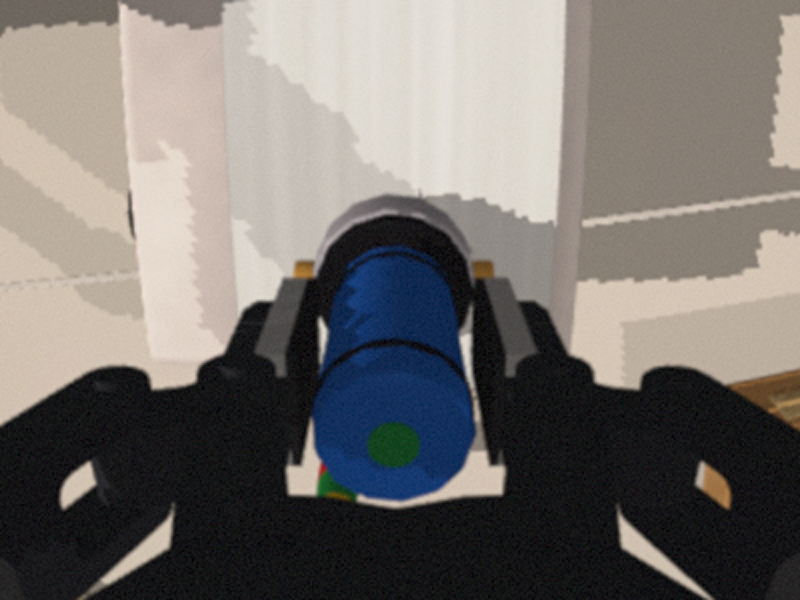

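Handle is centred between the pads at about (394,420) in the crop, roughly 0.8 mm off toward the left pad. I'll trim that and close slowly while watching the force.

apply_moves(
  plan=[
    {"claw": -0.25,"tx": -0.8,"ty": 0.5,"tz": 0,"wx": 0,"wy": 0,"wz": 0},
    {"claw": -0.3,"tx": -0.8,"ty": 0.5,"tz": 0,"wx": 0,"wy": 0,"wz": 0},
    {"claw": -0.35,"tx": -0.8,"ty": 0.5,"tz": 0,"wx": 0,"wy": 0,"wz": 0},
    {"claw": -0.35,"tx": -0.8,"ty": 0.5,"tz": 0,"wx": 0,"wy": 0,"wz": 0},
    {"claw": -0.35,"tx": -0.8,"ty": 0.5,"tz": 0,"wx": 0,"wy": 0,"wz": 0},
  ],
)

```text
t: 4.82
position: [0.5268, -0.1949, 0.1305]
ee_rot: [[0.123, 0.992, 0.001], [0.992, -0.123, -0.0], [-0.0, 0.001, -1.0]]
ft_force: [0.8, 0.1, 1.2]
width: 0.0275
finger_force: 0.3
```

apply_moves(
  plan=[
    {"claw": -0.38,"tx": 0,"ty": 0,"tz": 0,"wx": 0,"wy": 0,"wz": 0},
    {"claw": -0.38,"tx": 0,"ty": 0,"tz": 0,"wx": 0,"wy": 0,"wz": 0},
    {"claw": -0.38,"tx": 0,"ty": 0,"tz": 0,"wx": 0,"wy": 0,"wz": 0},
  ],
)

```text
t: 5.07
position: [0.5272, -0.1949, 0.1306]
ee_rot: [[0.123, 0.992, 0.001], [0.992, -0.123, -0.0], [-0.0, 0.001, -1.0]]
ft_force: [1.8, -0.2, 0.6]
width: 0.0265
finger_force: 1.0
```

```bash
cat > f.py <<'E'
from h import *
np.set_printoptions(precision=4,suppress=True)
a=[]
for i in range(4): read_camera('wrist');o=manip.get_obs();a.append(np.r_[o['position'],o['ft_force'],o['wrist_torque'],o['width'],o['finger_force'],np.array(o['ee_rot'])[:,2]])
print(o['t'],np.mean(a,0))
E
python3 f.py
```

```text
5.2667 [ 0.5271 -0.1949  0.1306  2.1187  0.0452  0.8303 -0.0329 -0.5011 -0.006
  0.0266  1.116   0.0011 -0.0003 -1.    ]
```

The +x finger touches first at about 2 N. I'll nudge 0.3 mm in +x, then close fully.

apply_moves(
  plan=[
    {"claw": -0.38,"tx": 0.3,"ty": 0,"tz": 0,"wx": 0,"wy": 0,"wz": 0},
    {"claw": -0.4,"tx": 0.3,"ty": 0,"tz": 0,"wx": 0,"wy": 0,"wz": 0},
    {"claw": -0.45,"tx": 0.3,"ty": 0,"tz": 0,"wx": 0,"wy": 0,"wz": 0},
    {"claw": -1,"tx": 0.3,"ty": 0,"tz": 0,"wx": 0,"wy": 0,"wz": 0},
    {"claw": -1,"tx": 0.3,"ty": 0,"tz": 0,"wx": 0,"wy": 0,"wz": 0},
    {"claw": -1,"tx": 0.3,"ty": 0,"tz": 0,"wx": 0,"wy": 0,"wz": 0},
  ],
)

```text
t: 5.77
position: [0.5273, -0.195, 0.1307]
ee_rot: [[0.123, 0.992, 0.001], [0.992, -0.123, -0.0], [-0.0, 0.001, -1.0]]
ft_force: [2.1, 0.2, 3.4]
width: 0.0248
finger_force: 58.6
```

```bash
python3 f.py
```

```text
5.9667 [ 0.5273 -0.1949  0.1307  2.9434  0.1536  4.4071 -0.0273 -0.6276 -0.0005
  0.0246 58.5723  0.001  -0.0002 -1.    ]
```

apply_moves(
  plan=[
    {"claw": -1,"tx": 0.3,"ty": 0,"tz": 1,"wx": 0,"wy": 0,"wz": 0},
    {"claw": -1,"tx": 0.3,"ty": 0,"tz": 2,"wx": 0,"wy": 0,"wz": 0},
    {"claw": -1,"tx": 0.3,"ty": 0,"tz": 3,"wx": 0,"wy": 0,"wz": 0},
    {"claw": -1,"tx": 0.3,"ty": 0,"tz": 4,"wx": 0,"wy": 0,"wz": 0},
    {"claw": -1,"tx": 0.3,"ty": 0,"tz": 5,"wx": 0,"wy": 0,"wz": 0},
  ],
)

```text
t: 6.38
position: [0.5268, -0.1947, 0.1334]
ee_rot: [[0.123, 0.992, -0.001], [0.992, -0.123, -0.001], [-0.001, -0.001, -1.0]]
ft_force: [6.3, -2.0, -10.3]
width: 0.0247
finger_force: 59.5
```

apply_moves(
  plan=[
    {"claw": -1,"tx": 0,"ty": 0,"tz": 1,"wx": 0,"wy": 0,"wz": 0},
    {"claw": -1,"tx": 0,"ty": 0,"tz": 2,"wx": 0,"wy": 0,"wz": 0},
    {"claw": -1,"tx": 0,"ty": 0,"tz": 4,"wx": 0,"wy": 0,"wz": 0},
    {"claw": -1,"tx": 0,"ty": 0,"tz": 6,"wx": 0,"wy": 0,"wz": 0},
    {"claw": -1,"tx": 0,"ty": 0,"tz": 8,"wx": 0,"wy": 0,"wz": 0},
    {"claw": -1,"tx": 0,"ty": 0,"tz": 10,"wx": 0,"wy": 0,"wz": 0},
    {"claw": -1,"tx": 0,"ty": 0,"tz": 10,"wx": 0,"wy": 0,"wz": 0},
  ],
)

```text
t: 6.97
position: [0.5268, -0.1948, 0.1452]
ee_rot: [[0.123, 0.992, -0.001], [0.992, -0.123, 0.0], [0.0, -0.001, -1.0]]
ft_force: [3.9, -0.8, -3.0]
width: 0.0245
finger_force: 60.5
```

```bash
python3 f.py
```

```text
7.1667 [ 0.5268 -0.1948  0.1452  2.6815 -0.1479 -2.9514 -0.1256 -0.802  -0.0302
  0.0246 60.5374 -0.0008  0.0003 -1.    ]
```

Snapped out with small lateral force (3 N). I'll draw up further and then check for slip.

apply_moves(
  plan=[
    {"claw": -1,"tx": 0.3,"ty": 0,"tz": 2,"wx": 0,"wy": 0,"wz": 0},
    {"claw": -1,"tx": 0.3,"ty": 0,"tz": 4,"wx": 0,"wy": 0,"wz": 0},
    {"claw": -1,"tx": 0.3,"ty": 0,"tz": 6,"wx": 0,"wy": 0,"wz": 0},
    {"claw": -1,"tx": 0.3,"ty": 0,"tz": 8,"wx": 0,"wy": 0,"wz": 0},
    {"claw": -1,"tx": 0.3,"ty": 0,"tz": 10,"wx": 0,"wy": 0,"wz": 0},
    {"claw": -1,"tx": 0.3,"ty": 0,"tz": 12,"wx": 0,"wy": 0,"wz": 0},
    {"claw": -1,"tx": 0.3,"ty": 0,"tz": 14,"wx": 0,"wy": 0,"wz": 0},
    {"claw": -1,"tx": 0.3,"ty": 0,"tz": 16,"wx": 0,"wy": 0,"wz": 0},
    {"claw": -1,"tx": 0.3,"ty": 0,"tz": 18,"wx": 0,"wy": 0,"wz": 0},
    {"claw": -1,"tx": 0.3,"ty": 0,"tz": 20,"wx": 0,"wy": 0,"wz": 0},
  ],
)

```text
t: 8.0
position: [0.5273, -0.1949, 0.1655]
ee_rot: [[0.123, 0.992, -0.0], [0.992, -0.123, 0.0], [-0.0, -0.0, -1.0]]
ft_force: [0.2, 0.1, -2.0]
width: 0.0243
finger_force: 60.7
```

apply_moves(
  plan=[
    {"claw": -1,"tx": 0,"ty": 0,"tz": 2,"wx": 0,"wy": 0,"wz": 0},
    {"claw": -1,"tx": 0,"ty": 0,"tz": 4,"wx": 0,"wy": 0,"wz": 0},
    {"claw": -1,"tx": 0,"ty": 0,"tz": 6,"wx": 0,"wy": 0,"wz": 0},
    {"claw": -1,"tx": 0,"ty": 0,"tz": 8,"wx": 0,"wy": 0,"wz": 0},
    {"claw": -1,"tx": 0,"ty": 0,"tz": 9,"wx": 0,"wy": 0,"wz": 0},
    {"claw": -1,"tx": 0,"ty": 0,"tz": 9,"wx": 0,"wy": 0,"wz": 0},
  ],
)

```text
t: 8.5
position: [0.5277, -0.1949, 0.1747]
ee_rot: [[0.123, 0.992, 0.001], [0.992, -0.123, -0.0], [0.0, 0.001, -1.0]]
ft_force: [0.1, 0.4, -2.3]
width: 0.0244
finger_force: 60.7
```

```bash
python3 f.py
python3 - <<'E'
from h import *
d=read_camera('scene');cv2.imwrite('pics/s2.png',cv2.resize(d['image'][200:320,320:430,::-1],None,fx=5,fy=5,interpolation=2))
w=read_camera('wrist');o=manip.get_obs();save('w6',w['image'])
dt=dot(w['image'],(316,372),25);c,r=wray(o,w,dt[:2]);print(dt)
# height where dot ray is nearest the well axis
A=np.array([.5271,-.1947]);s=((A-c[:2])@r[:2])/(r[:2]@r[:2]);print('dot ray at axis',c+s*r,'home .179')
E
```

```text
8.7 [ 0.5275 -0.1948  0.1743  0.2395  0.1949 -2.2919  0.0249 -0.0161 -0.0064
  0.0248 60.7111  0.     -0.     -1.    ]
(316.9657534246575, 374.2853881278539, 438.0)
dot ray at axis [ 0.52684796 -0.1946682   0.22202242] home .179
```

View pics/s2.png

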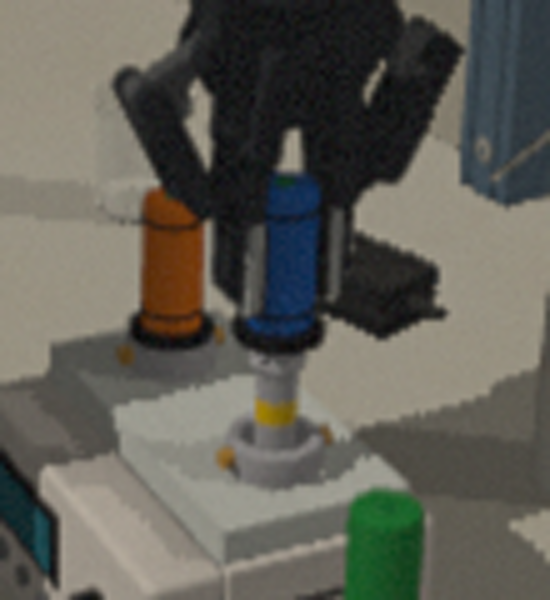

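The yellow band at (277,412) is clear of the collar and no red shows. The dot has risen 43 mm, the orange probe is home, and the lateral force is about 0. Handing in.

```bash
python3 -c "
from cell import manip
print(manip.finish_job())"
```

```text
the job is handed in; nothing more can be done
None
```

I handed the job in with the blue probe still gripped in line with its well, drawn out about 43 mm: yellow band clear, no red showing, side force near zero, orange probe home. The hand-in returned no verdict.

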